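# Catch the enclosure cover on a finger and close it softly

## Robot

A 7-joint arm with a two-finger parallel gripper is mounted at the origin on a cart in front of the work surface, level with it; the furniture and walls round the work are solid. World frame = base frame: x ahead of the robot, y to its left, z up, the work surface at z = 0. Lengths are in m, angles in rad, forces in N, time in s.
With the tool pointing down it reaches from about 0.425 to 1.025 m from the base axis. Payload 9.4 kg.
Tool frame: the origin (TCP) lies between the finger pads; the fingertips stand 11 mm ahead of it and the grasp point (between the pads) lies 8 mm behind it; z points along the fingers, x is the direction in which the jaws open and shut, and the axes are right-handed (so a half turn about z gives the same grasp; the last joint's range is limited). The gripper opens to 85 mm and grips with 20 to 120 N. Pads are 22 mm wide; open, the fingers measure 114 mm over their backs; the gripper's body (76 mm by 85 mm) begins 54 mm behind the grasp point. The pads swing forward as they close: fully open they stand 13 mm farther back than shut.
Start: joints at [1.067, 0.599, -0.003, 1.599, 0.002, 0.943, -0.08], TCP at [0.3, -0.66, 0.242] pointing down, gripper open.
Joint ranges: [-2.57, 2.57], [-0.35, 1.97], [-1.29, 1.29], [0.11, 2.56], [-1.05, 4.19], [0.11, 1.86], [-2.63, 2.63]. Speed limits (rad/s): [2.22, 2.22, 3.01, 3.01, 3.14, 3.14, 3.14].

## Interface

Orientations are given as a rotation vector (axis times angle).
In Python, from rig import get_obs, read_camera, camera_info, finish_job gives the robot as it stands. The module is installed in compiled form; this text tells all that it offers.
- The arm moves only by the tool servo_tool, never from a script. Its arguments are lists of equal length, an entry for each row: "linear": the shift along the tool's x, y, z in cm, a list of three; "delta_rot": the turn, a rotation vector about the tool's x, y, z in degrees, a list of three; "grip": the opening, from 0 (shut) to 1 (fully open). A call has 1 to 12 rows; each row shifts and turns the commanded pose from where the row before left it, along the tool's axes as they then stand; what a row does not reach is not made up. A row lasts 1/12 s, in which the tool goes at most 41.7 mm and 7.16 degrees, less where a joint would pass 70% of its speed; a pose out of reach is approached as far as the arm can. A call is refused whole if a number of a shift passes 4.17 or a number of a turn 7.16, either way. A call with a gripper value outside its range is refused whole. The fingers move at their own pace and stop on an object; the grip force is fixed at half the most. Time passes only in rows, so rows that do not move let the fingers close. It gives the time, the measured TCP pose, the force and the opening at its end, in the units of the state.
- get_obs(): the state, without advancing time (a new reading comes with each control period).
- read_camera(name): name is "scene" or "top"; returns the picture (420x560x3 uint8, red, green, blue); there is no depth.
- camera_info(name): a dict with "fovy" (degrees; the focal length in pixels is half the picture's height over the tangent of half this angle, whatever the lens; pixels are square), "cx", "cy" (the principal point, pixels), "eye" and "orientation" of the camera in the world. Camera axes: x right, y up, looking along -z (the intrinsics and any distortion apply to the point x, -y, -z); pixel columns grow to the right and rows downward; lengths in m; the calibration is good to about 2 mm. A picture is of the moment at which its call begins. camera_info takes no time and is no camera call.
- finish_job(): hands the job in, once; it reports no verdict.
The state is a dict: "time": time; "joint_positions": joint angles; "qvel": joint speeds; "effort": joint torques, N m; "position": TCP position; "orientation": TCP orientation; "wrist_force": force on the tool from outside, world axes, zero at the start; "wrist_torque": the same for the moment, N m; "opening": opening from 0.0 (shut) to 1.0 (fully open).
Only numpy, scipy, OpenCV 4.12 (cv2) and the standard library are available. Lean on these libraries where they do the work, as an engineer would, in place of code of your own. Each camera call takes 0.05 s, during which the arm holds its last target.

## Task

The cover of the black optics enclosure is propped open on a thin steel stay at its right side. Swing the stay out sideways from under the cover with a finger, catch the falling cover on the outside of the finger, and lower it on the finger until it is fully shut, without ever letting it drop shut or slam, and then take the hand away. Do not grasp anything, do not lift the cover further open, push gently, and leave the things standing around where they are.

Things in the scene. Friction and masses are not known exactly. Their poses are not given: they have to be found in the camera images.
- case: Black open-topped optics enclosure, 120 (x) x 140 (y) x 60 mm high, fixed on the table; a lens cell inside reaches 55 mm high. Origin: centre of its underside; z up. Its front looks along its own -x, roughly to the robot; own +y is left as the robot sees it. Front face at x -60 mm (a round port sticks out to x -66 mm at y +20 mm, z 16 to 48 mm); right face at y -70 mm.
- cover (a joint): Hinge angle of the enclosure's aluminium cover, rad: 0 = shut and level, grows as it opens. The cover is a flat plate 145 mm long from hinge to front edge, 172 mm wide, 4 mm thick, about 0.2 kg. It starts at about 0.56 rad, resting on the stay. Unsupported it falls shut in about half a second, at 1 to 2 rad/s (lightly damped hinge), and lands hard.
- cover_hinge (a point): Middle of the cover's hinge axis, which runs along the case's y at case x +60 mm, z 60 mm, in the plane of the cover's underside.
- cover_edge (a point): Middle of the cover's front edge, on its underside; moves with the cover. Starts about 137 mm above the table. With the cover shut it is 60 mm above the table and 25 mm in front of the front wall: this overhanging lip lets a slanting finger hold the cover from below to the very end and then withdraw.
- stay (a joint): Angle of the stay, the steel prop under the cover, rad: -0.05 = leaning slightly in on its stop (start); grows as its top swings out to the right (case -y); 1.4 = folded down sideways. Flat bar 10 (x) x 6 (y) mm, 100 mm from pivot to tip. Turns freely; past upright it falls outward once nothing rubs on it. At about 0.13 rad its top is out past the cover's right edge.
- stay_pivot (a point): Pivot of the stay, axis along the case's x, outside the right side wall at case x -54 mm, y -78 mm, z 30 mm.
- stay_tip (a point): Top of the stay, the rounded point (radius 5 mm) on which the cover's underside rests, about 11 mm behind the cover's front edge and 13 mm inside its right edge at the start. Moves with the stay.
- dropper_bottle: Bystander, leave alone: brown dropper bottle with a black dropper cap, 30x29x88 mm. Origin: centre of its underside.
- lens_tube: Bystander, leave alone: short black tube standing upright, 30x30x45 mm. Origin: centre of its underside.
- lens_case: Bystander, leave alone: round white lens case lying flat, 57x57x20 mm. Origin: centre of its underside.
- collet_knob: Bystander, leave alone: cream stepped knob, 28x28x26 mm. Origin: centre of its underside.
- post_holder_a: Bystander, leave alone: black upright post holder with a cream thumbscrew, 32x47x61 mm. Origin: centre of its underside.
- fork_a: Bystander, leave alone: black slotted clamping fork lying flat, 78x32x13 mm. Origin: centre of its underside.

How it is judged:
On the way:
1. the stay is out from under the cover and the cover, still well open (more than 0.2 rad), rests on a finger (value of joint stay above 0.13 rad and value of joint cover above 0.2 rad and contact force between the fingers and cover above 0.15 N), for 0.15 s.
At the end, for the whole second after the job is handed in: The cover is fully shut (under 0.03 rad) and at rest, the stay is swung out to the side (over 0.13 rad), and the six bystanders stand within 15 mm of where they were (value of joint cover below 0.03 rad and velocity of joint cover between -0.05 and 0.05 rad/s and value of joint stay above 0.13 rad and distance of each of dropper_bottle, lens_tube, lens_case, collet_knob, post_holder_a, fork_a from where it was at the start of the episode below 0.015 m); the robot touches nothing.
It fails at once if the cover falls shut or is slammed: it closes faster than 0.7 rad/s within the last 0.2 rad (value of joint cover below 0.2 rad and velocity of joint cover below -0.7 rad/s).
It fails at once if the cover is lifted open by more than about 0.12 rad above where it rested (value of joint cover above 0.7 rad).
It fails at once if the cover is pressed or gripped with more than 20 N (contact force between the fingers and cover above 20 N).
It fails at once if the stay is pushed or gripped with more than 20 N (contact force between the fingers and stay above 20 N).
It fails at once if a thing standing round the enclosure is shifted by more than 15 mm (distance of any of dropper_bottle, lens_tube, lens_case, collet_knob, post_holder_a, fork_a from where it was at the start of the episode above 0.015 m).
It also fails if it takes over 38 s, if anything falls off the work surface, if the arm or the gripper's body presses on something with over 40 N, if the wrist force passes 120 N, or if a joint passes its speed limit or range.

## Working session

There is one attempt and no reset: what is moved stays moved. The work goes in short steps, Python scripts to look and compute and a tool call to move; the robot and the scene stay as the last step left them, time stands still between calls to the robot, and variables do not carry over. Pictures are saved under pics/ and viewed, and the job is handed in when it is done.

Besides the shell and the picture viewer there is one more tool, called after "Call:" as name(argument=value, ...) on one line, values as JSON. servo_tool: Moves the arm, as the interface text tells. Its arguments: {"type":"object","properties":{"linear":{"type":"array"},"delta_rot":{"type":"array"},"grip":{"type":"array"}},"required":["linear","delta_rot","grip"]}

```bash
mkdir -p pics; python3 - <<'E'
from rig import *
import cv2
o=get_obs();print({k:o[k] for k in o})
for n in("scene","top"):
    print(n,camera_info(n)); im=read_camera(n); cv2.imwrite(f"pics/{n}0.png",im[:,:,::-1])
E
```

```text
{'time': 0.0, 'joint_positions': array([ 1.06728995,  0.60011322, -0.00255682,  1.60014107,  0.00180619,
        0.94290669, -0.07979042]), 'qvel': array([-0.00092088,  0.00250797,  0.000118  , -0.00146927, -0.00214592,
        0.00108439,  0.00094269]), 'effort': array([ 2.88675883e-04, -7.76450157e+01,  1.56472217e+00, -2.58000112e+01,
        1.22413505e-02,  8.99014034e-03, -1.83638798e-05]), 'position': array([ 0.29992529, -0.65954398,  0.24142136]), 'orientation': array([-2.64098217e+00,  1.70007439e+00,  2.17941544e-03]), 'wrist_force': array([ 0.61855904,  0.04319948, -0.16338855]), 'wrist_torque': array([ 0.01659907, -0.00425682,  0.04363496]), 'opening': 0.9981268566523148}
scene {'fovy': 46.70060821597246, 'cx': 277.1156916176399, 'cy': 210.14931577467166, 'eye': array([0.27218033, 0.19615187, 0.75504604]), 'orientation': array([ 0.30074304, -0.86204324, -2.32874188])}
top {'fovy': 42.60884557647663, 'cx': 274.21225289365884, 'cy': 212.58267421012195, 'eye': array([ 0.55022314, -0.22016743,  1.05187682]), 'orientation': array([ 0.06129221, -0.06658462, -1.5716052 ])}
```

View pics/scene0.png

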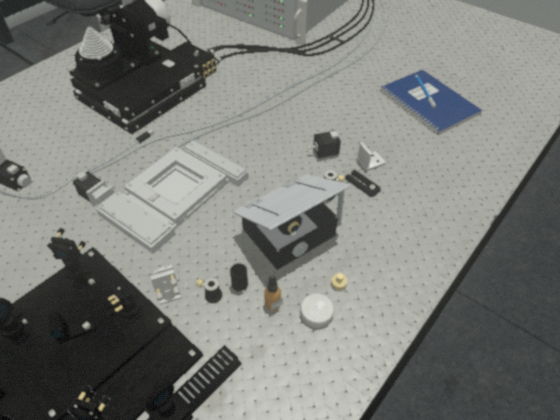

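View pics/top0.png

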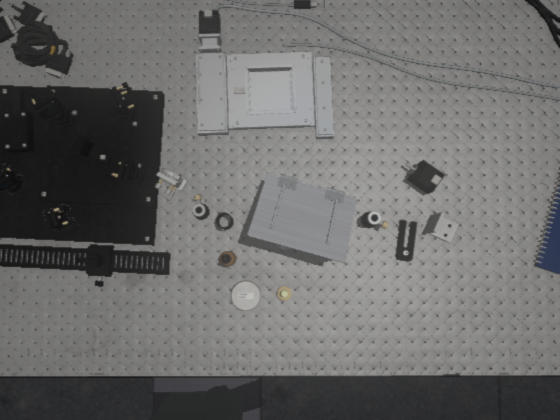

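The scene picture shows the enclosure at about (290,225) with its stay near (340,205). In the top picture the cover is at about (300,217) and the post holder sits on its right at (373,219). I'll enlarge both.

```bash
python3 - <<'E'
import cv2
a=cv2.imread("pics/scene0.png")[140:340,180:400]; cv2.imwrite("pics/s0c.png",cv2.resize(a,None,fx=3.0,fy=3.0,interpolation=cv2.INTER_CUBIC))
a=cv2.imread("pics/top0.png")[160:310,190:430]; cv2.imwrite("pics/t0c.png",cv2.resize(a,None,fx=3.3,fy=3.3,interpolation=cv2.INTER_CUBIC))
E
```

```text
(no output)
```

View pics/s0c.png

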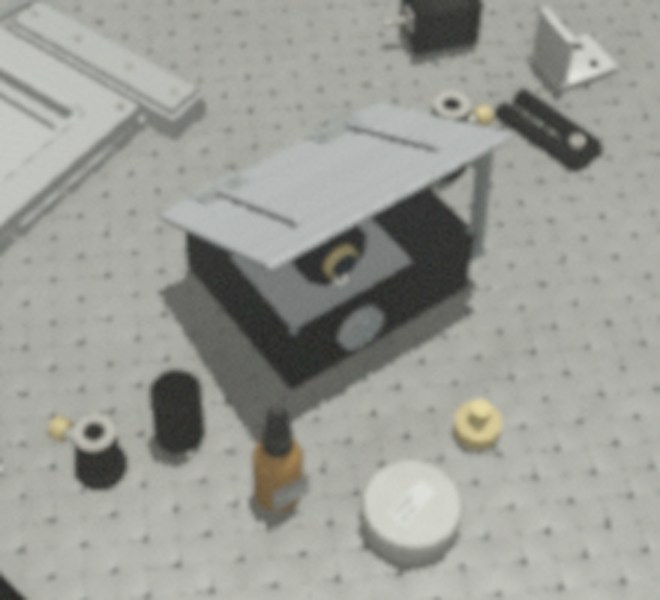

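View pics/t0c.png

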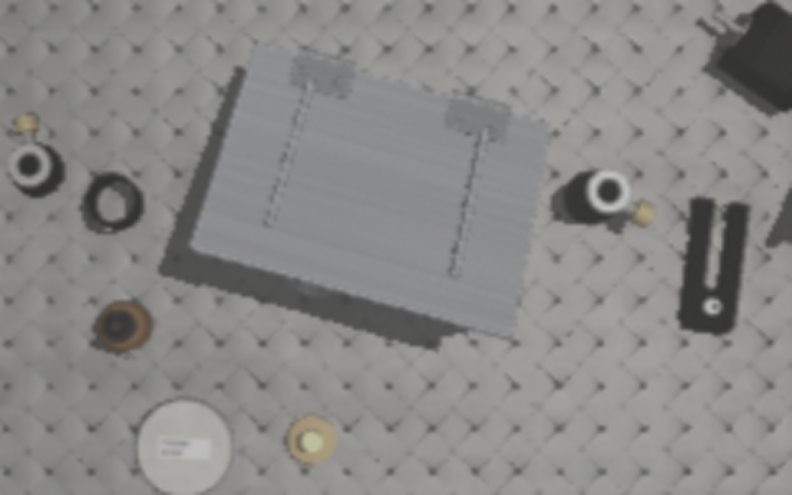

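```bash
cat > h.py <<'E'
import numpy as np
from scipy.spatial.transform import Rotation as R
from scipy.optimize import least_squares
from rig import camera_info
def proj(n,P):
    c=camera_info(n); f=210/np.tan(np.radians(c["fovy"])/2)
    p=(np.atleast_2d(P)-c["eye"])@R.from_rotvec(c["orientation"]).as_matrix()
    return np.c_[c["cx"]+f*p[:,0]/-p[:,2], c["cy"]-f*p[:,1]/-p[:,2]]
def ray(n,uv,z):
    c=camera_info(n); f=210/np.tan(np.radians(c["fovy"])/2)
    d=R.from_rotvec(c["orientation"]).as_matrix()@np.array([(uv[0]-c["cx"])/f,-(uv[1]-c["cy"])/f,-1])
    return c["eye"]+d*(z-c["eye"][2])/d[2]
def c2w(q,P):
    x,y,t=q[:3]; P=np.atleast_2d(P); c,s=np.cos(t),np.sin(t)
    return np.c_[x+c*P[:,0]-s*P[:,1],y+s*P[:,0]+c*P[:,1],P[:,2]]
def cov(q,l,y,up):  # l from hinge to front, up above underside
    a=q[3]; return [.06-l*np.cos(a)+up*np.sin(a)*1, y, .06+l*np.sin(a)+up*np.cos(a)]
E
python3 - <<'E'
from h import *
T=np.array([(254,42),(550,122),(513,340),(190,249)])/3.3+[190,160]
S=np.array([(162,216),(378,103),(508,140),(268,266)])/3+[180,140]
def pts(q): return c2w(q,np.array([cov(q,0,.086,.004),cov(q,0,-.086,.004),cov(q,.145,-.086,.004),cov(q,.145,.086,.004)]))
def res(q): return np.r_[(proj("top",pts(q))-T).ravel(),(proj("scene",pts(q))-S).ravel()]
for fix in (0,1):
  f=(lambda q:res(q)) if not fix else (lambda q:res(np.r_[q[:3],.56]))
  r=least_squares(f,[.55,-.25,-.2,.56]); print(r.x,r.cost); print(f(r.x).round(1))
q=r.x
print(pts(q))
for n,P in(("pivot",[-.054,-.078,.03]),("tip",[-.054,-.073,.13])): 
  w=c2w(q,P); print(n,w,(proj("scene",w)-[180,140])*3)
port=c2w(q,[-.066,.02,.032]);print("port",(proj("scene",port)-[180,140])*3)
for nm,uv,z in(("bottle",(120,325),.088),("tube",(112,203),.045),("lenscase",(185,448),.02),("knob",(312,440),.026),("postR",(608,192),.061),("postRscrew",(644,213),.04),("postL",(28,168),.061),("fork",(715,265),.013)):
  print(nm,ray("top",np.array(uv)/3.3+[190,160],z))
for uv in((700,198),(748,205),(735,332),(680,325)): print("forkc",ray("top",np.array(uv)/3.3+[190,160],.013))
E
```

```text
[ 0.62259251 -0.27607275 -0.27580752  0.54108915] 6.353282966688343
[-0.  -0.4 -0.1  0.3 -1.  -0.2 -1.  -0.1 -1.3 -0.8  0.  -0.6  1.9 -1.7
  0.9  0.6]
[ 0.62151008 -0.2754735  -0.27634794  0.56      ] 7.937410249853393
[-0.3  0.1 -0.4  0.9 -1.  -0.3 -1.2 -0.4 -1.1 -0.4  0.3 -0.2  1.9 -2.6
  0.6 -0.4]
[[ 0.70474229 -0.20968685  0.06338902]
 [ 0.65781312 -0.37516087  0.06338902]
 [ 0.53962234 -0.34164145  0.14041102]
 [ 0.58655151 -0.17616742  0.14041102]]
pivot [[ 0.5482771  -0.33578047  0.03      ]] [[476.4453439  250.49050365]]
tip [[ 0.54964132 -0.33097018  0.13      ]] [[487.03224788 146.90020888]]
port [[365.28426044 332.58944295]]
bottle [ 0.54687223 -0.13802257  0.088     ]
tube [ 0.61572272 -0.12945112  0.045     ]
lenscase [ 0.47606284 -0.16998395  0.02      ]
knob [ 0.48087549 -0.24292859  0.026     ]
postR [ 0.62038134 -0.40819664  0.061     ]
postRscrew [ 0.60982093 -0.4325339   0.04      ]
postL [ 0.63437609 -0.08381111  0.061     ]
fork [ 0.58089802 -0.47916575  0.013     ]
forkc [ 0.62016377 -0.47122313  0.013     ]
forkc [ 0.61600438 -0.49929656  0.013     ]
forkc [ 0.5418645  -0.48997675  0.013     ]
forkc [ 0.54599036 -0.45798086  0.013     ]
```

Call:
servo_tool(linear=[[-2.2,-2.6,0],[-2.2,-2.6,0],[-2.2,-2.6,0],[-2.2,-2.6,0],[-2.2,-2.6,0],[-2.2,-2.6,0],[-2.2,-2.6,0],[-2.2,-2.6,0],[-2.2,-2.6,0],[-2.2,-2.6,0],[-2.2,-2.6,0],[0,0,0]], delta_rot=[[0,0,0],[0,0,3],[0,0,3],[0,0,4],[0,0,4],[0,0,4],[0,0,4],[0,0,4],[0,0,4],[0,0,4],[0,0,4],[0,0,2]], grip=[0,0,0,0,0,0,0,0,0,0,0,0])

```text
time: 1.1
position: [0.5436, -0.3728, 0.2415]
orientation: [-1.905, 2.493, 0.001]
wrist_force: [1.2, 0.3, 0.8]
opening: 0.005
```

```bash
cat >> h.py <<'E'
Q=np.array([0.6220,-0.2757,-0.276,0.56])
def tgt(theta,tc):  # theta deg below horizontal, tc = TCP in case frame (m)
    t=np.radians(theta);c,s=np.cos(t),np.sin(t)
    M=np.array([[0,-s,c],[-1,0,0],[0,-c,-s]]).T.T
    Rz=R.from_euler('z',Q[2]).as_matrix()
    return c2w(Q,tc)[0], Rz@M
def tcp(edge,theta,a,g,y): # edge (x,z)
    t=np.radians(theta);d=np.array([np.cos(t),-np.sin(t)]);n=np.array([np.sin(t),np.cos(t)])
    p=np.array(edge)+(a-.011)*d-(g+.011)*n
    return [p[0],y,p[1]]
def delta(o,p,M):
    M0=R.from_rotvec(o["orientation"]).as_matrix()
    return (M0.T@(p-o["position"])*100).round(2), np.degrees(R.from_matrix(M0.T@M).as_rotvec()).round(1)
def case(p):
    d=np.array(p)-[Q[0],Q[1],0];c,s=np.cos(Q[2]),np.sin(Q[2]); return np.array([c*d[0]+s*d[1],-s*d[0]+c*d[1],d[2]])
E
python3 - <<'E'
from h import *
from rig import get_obs
o=get_obs(); print(o["joint_positions"].round(2),case(o["position"]))
p,M=tgt(45,[-.16,-.045,.24]); print(np.linalg.det(M),p,delta(o,p,M))
print(tcp((-.0629,.137),45,.032,.012,-.045),tcp((-.0629,.137),45,.032,.003,-.045))
E
```

```text
[ 0.4   0.52  0.18  1.77 -0.12  0.86 -1.2 ] [-0.04898799 -0.11479741  0.24152879]
0.9999999999999994 [ 0.45579258 -0.27539542  0.24      ] (array([-7.09, 11.03,  0.16]), array([44.9,  0.4,  0.5]))
[np.float64(-0.06431421356237309), -0.045, np.float64(0.10588730162779192)] [np.float64(-0.05795025253169416), -0.045, np.float64(0.11225126265847085)]
```

Call:
servo_tool(linear=[[-1.8,2.8,0],[-1.8,2.8,0],[-1.8,2.8,0],[-1.7,2.6,0],[0,0,0],[0,0,0],[0,0,0],[0,0,0],[0,0,0],[0,0,0],[0,0,0],[0,0,0]], delta_rot=[[0,0,0],[0,0,0],[0,0,0],[0,0,0],[6.5,0,0],[6.5,0,0],[6.5,0,0],[6.5,0,0],[6.5,0,0],[6.5,0,0],[6,0,0],[0,0,0]], grip=[0,0,0,0,0,0,0,0,0,0,0,0])

```text
time: 2.1
position: [0.4534, -0.2871, 0.2689]
orientation: [-1.657, 2.172, -0.571]
wrist_force: [-0.5, 0.1, -0.1]
opening: -0.002
```

```bash
python3 - <<'E'
from h import *
from rig import *
import cv2
o=get_obs(); print(o["joint_positions"].round(2),case(o["position"]),o["position"])
p,M=tgt(45,[-.1145,-.045,.156]); print(p,delta(o,p,M))
for n in("scene","top"): cv2.imwrite(f"pics/{n}1.png",read_camera(n)[:,:,::-1])
a=cv2.imread("pics/scene1.png")[140:340,180:400]; cv2.imwrite("pics/s1c.png",cv2.resize(a,None,fx=3.0,fy=3.0,interpolation=cv2.INTER_CUBIC))
E
```

```text
[ 0.83  0.24 -0.32  2.33 -0.96  0.11 -0.37] [-0.15913148 -0.05689177  0.26891744] [ 0.45338761 -0.2870738   0.26891744]
[ 0.49957055 -0.28779459  0.156     ] (array([-0.76,  1.96, 12.02]), array([14.2,  2. , -0.3]))
```

View pics/scene1.png

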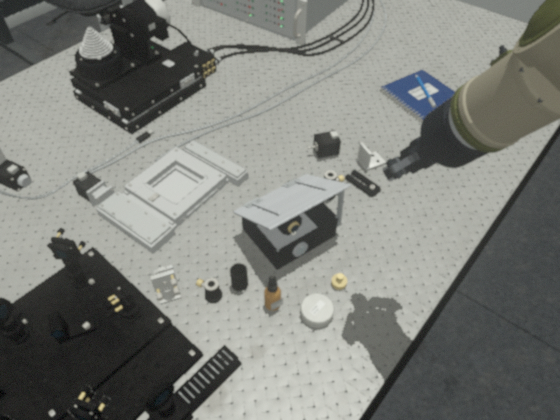

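View pics/top1.png

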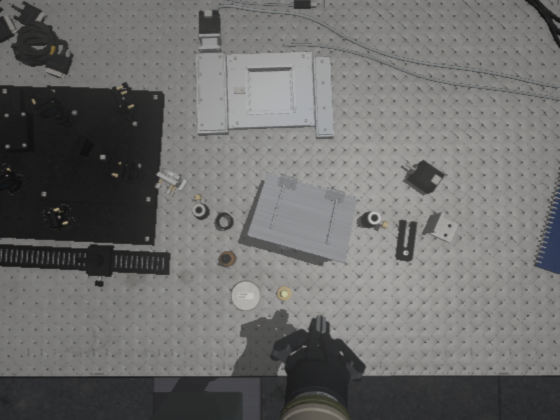

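```bash
python3 - <<'E'
from h import *
from rig import get_obs
import itertools
o=get_obs(); print(o["time"])
D=[([ 1.06728995,  0.60011322, -0.00255682,  1.60014107,  0.00180619, 0.94290669, -0.07979042],[ 0.29992529, -0.65954398,  0.24142136],[-2.64098217e+00,  1.70007439e+00,  2.17941544e-03]),
([ 0.4 ,  0.52 , 0.18 , 1.77 ,-0.12 , 0.86, -1.2 ],[0.5436, -0.3728, 0.2415],[-1.905, 2.493, 0.001]),
(o["joint_positions"],o["position"],o["orientation"])]
best=[]
for sg in itertools.product([1,-1],repeat=7):
  def Rm(q,p): return R.from_euler('z',p[0])*R.from_euler('ZYZYZYZ',np.array(sg)*q)*R.from_euler('zyx',p[1:4]) if 0 else (R.from_euler('z',p[0]+sg[0]*q[0])*R.from_euler('y',sg[1]*q[1])*R.from_euler('z',sg[2]*q[2])*R.from_euler('y',sg[3]*q[3])*R.from_euler('z',sg[4]*q[4])*R.from_euler('y',sg[5]*q[5])*R.from_euler('z',sg[6]*q[6]+p[1]))
  f=lambda p:np.concatenate([(Rm(np.array(q),p).inv()*R.from_rotvec(o)).as_rotvec() for q,_,o in D])
  for p0 in ([0,0],[2,2],[0,2],[2,0],[-2,0],[0,-2]):
    r=least_squares(f,p0); best.append((r.cost,sg,r.x))
best.sort(key=lambda b:b[0])
for b in best[:5]: print(b)
E
```

```text
2.2
(np.float64(4.324693247834677e-06), (-1, -1, -1, -1, -1, -1, -1), array([3.14133222e+00, 3.11603945e-04]))
(np.float64(4.324693247834854e-06), (-1, -1, -1, -1, -1, -1, -1), array([-3.14185309e+00,  3.11604015e-04]))
(np.float64(4.32469324783495e-06), (-1, 1, -1, 1, -1, 1, -1), array([-2.60432457e-04, -3.14128105e+00]))
(np.float64(4.324693247835063e-06), (-1, 1, -1, 1, -1, 1, -1), array([-2.60432394e-04,  3.14190426e+00]))
(np.float64(4.324693247835297e-06), (-1, 1, -1, 1, -1, 1, -1), array([-2.60432638e-04,  3.14190426e+00]))
```

```bash
python3 - <<'E'
from h import *
from rig import get_obs
o=get_obs(); print(case(o["position"]),R.from_rotvec(o["orientation"]).as_matrix()[:,2])
for th in(55,60):
  t=tcp((-.0629,.137),th,-.02,.015,-.045); p,M=tgt(th,t); print(th,t,delta(o,p,M))
E
```

```text
[-0.15869423 -0.05536561  0.26776721] [ 0.49991544 -0.10302752 -0.85992434]
55 [np.float64(-0.10197882267839621), -0.045, np.float64(0.14748072602783158)] (array([-0.54,  1.25, 13.27]), array([ 4.4,  2.1, -0.1]))
60 [np.float64(-0.1009166604983954), -0.045, np.float64(0.1508467875173176)] (array([-0.55,  0.98, 13.03]), array([-0.6,  2.1, -0. ]))
```

Call:
servo_tool(linear=[[0,0.2,2.2],[-0.1,0.2,2.2],[-0.1,0.2,2.2]], delta_rot=[[0,0.7,0],[0,0.7,0],[0,0.7,0]], grip=[0,0,0])

```text
time: 2.45
position: [0.488, -0.2968, 0.2353]
orientation: [-1.688, 2.213, -0.543]
wrist_force: [-0.1, 0.7, 0.1]
opening: -0.003
```

```bash
python3 - <<'E'
from rig import get_obs
o=get_obs(); print([list(o[k].round(4)) for k in("joint_positions","position","orientation")],o["qvel"].round(2))
E
```

```text
[[np.float64(0.5996), np.float64(0.3269), np.float64(-0.1036), np.float64(2.2869), np.float64(-1.0375), np.float64(0.107), np.float64(-0.3158)], [np.float64(0.488), np.float64(-0.2968), np.float64(0.2353)], [np.float64(-1.6885), np.float64(2.2127), np.float64(-0.5427)]] [-0.7   0.34  0.66 -0.21  0.01 -0.   -0.11]
```

Call:
servo_tool(linear=[[-0.1,0.1,2],[-0.1,0.1,2],[-0.1,0.1,2],[0,0,0]], delta_rot=[[2,0,0],[2,0,0],[2,0,0],[0,0,0]], grip=[0,0,0,0])

```text
time: 2.78
position: [0.5265, -0.3172, 0.2289]
orientation: [-1.674, 2.173, -0.541]
wrist_force: [0.1, -0.2, 0.5]
opening: -0.001
```

```bash
python3 - <<'E'
from h import *
from rig import get_obs
o=get_obs(); print([list(o[k].round(4)) for k in("joint_positions","position","orientation")],o["qvel"].round(2),o["wrist_force"])
print(case(o["position"]),np.degrees(np.arcsin(-R.from_rotvec(o["orientation"]).as_matrix()[2,2])))
for th in(50,55,60):
  t=tcp((-.0629,.137),th,.03,.012,-.045); p,M=tgt(th,t); print(th,t,delta(o,p,M))
E
```

```text
[[np.float64(0.6919), np.float64(0.3902), np.float64(-0.2016), np.float64(2.2122), np.float64(-1.038), np.float64(0.1066), np.float64(-0.2923)], [np.float64(0.5265), np.float64(-0.3172), np.float64(0.2289)], [np.float64(-1.6738), np.float64(2.1732), np.float64(-0.5412)]] [-0.   -0.03  0.02  0.05 -0.02  0.01  0.01] [ 0.11248319 -0.16567176  0.46800628]
[-0.08057682 -0.06598873  0.22890566] 60.24218917326243
50 [np.float64(-0.06830605760769223), -0.045, np.float64(0.10766104055794902)] (array([-1.6 ,  4.92, 11.23]), array([10.3,  2.7,  0.1]))
55 [np.float64(-0.07084254472797694), -0.045, np.float64(0.1082438531224351)] (array([-1.61,  5.11, 11.06]), array([5.3, 2.7, 0.2]))
60 [np.float64(-0.07331858428704208), -0.045, np.float64(0.10904551732809568)] (array([-1.62,  5.29, 10.86]), array([0.3, 2.7, 0.3]))
```

```bash
cat > kin.py <<'E'
from h import *
D=[([ 1.06728995,  0.60011322, -0.00255682,  1.60014107,  0.00180619, 0.94290669, -0.07979042],[ 0.29992529, -0.65954398,  0.24142136]),
([ 0.4 ,  0.52 , 0.18 , 1.77 ,-0.12 , 0.86, -1.2 ],[0.5436, -0.3728, 0.2415]),
([ 0.83,  0.24, -0.32 , 2.33, -0.96,  0.11, -0.37],[0.45338761,-0.2870738,0.26891744]),
([.5996,.3269,-.1036,2.2869,-1.0375,.107,-.3158],[.488,-.2968,.2353]),
([.6919,.3902,-.2016,2.2122,-1.038,.1066,-.2923],[.5265,-.3172,.2289])]
S=[-1,1,-1,1,-1,1,-1]
def chain(q):
    r=R.identity();out=[]
    for i,(s,a) in enumerate(zip(S,q)):
        r=r*R.from_euler('z' if i%2==0 else 'y',s*a); out.append(r)
    return out
def fk(q,p):
    r=chain(q); h,ax,ay,ex,ey,L1,fx,fy,L2,wx,wy,L3=p
    P=np.array([0,0,h])+r[0].apply([0,ay,0])+r[2].apply([ex,ey,L1])+r[4].apply([fx,fy,L2])+r[5].apply([wx,wy,0])+r[6].apply([0,0,L3])
    return P,(r[6]*R.from_euler('z',np.pi)).as_matrix()
p0=np.array([.3,0,0,0,0,.4,0,0,.4,0,0,.25])
def fit(reg=1e-3,D=D):
    f=lambda p:np.r_[np.concatenate([(fk(q,p)[0]-x) for q,x in D]),reg*(p-p0)*np.array([.3,1,2,3,2,.3,3,2,.3,3,2,.3])]
    r=least_squares(f,p0); return r.x,f(r.x)
if __name__=="__main__":
    for reg in(1e-1,3e-2,1e-2):
        p,e=fit(reg); print(p.round(4)); print(np.abs(e[:15]).max())
E
python3 kin.py
```

```text
[ 0.2879  0.     -0.0285  0.0007 -0.0186  0.6469 -0.002  -0.0042  0.4348
 -0.0048 -0.0042  0.3263]
0.0020230419134053546
[ 0.29    0.     -0.0358 -0.0091 -0.0199  0.6492  0.0008 -0.      0.4472
 -0.0031 -0.      0.3259]
0.0016039174846932958
[ 0.2917  0.     -0.0366 -0.0145 -0.0245  0.6486  0.0037  0.0027  0.4558
 -0.0028  0.0027  0.3226]
0.0012665980302424273
```

```bash
cat >> kin.py <<'E'
PK,_=fit(3e-2)
lo=np.array([-2.57,-.35,-1.29,.11,-1.05,.11,-2.63])+.04; hi=np.array([2.57,1.97,1.29,2.56,4.19,1.86,2.63])-.04
def ik(p,M,q0,w=0.0):
    def f(q):
        P,m=fk(q,PK); return np.r_[(P-p)*10,R.from_matrix(m.T@M).as_rotvec()*3,w*(q-q0)]
    r=least_squares(f,np.clip(q0,lo+1e-3,hi-1e-3),bounds=(lo,hi)); e=f(r.x)[:6]
    return r.x,np.abs(e).max()
E
cat > s.py <<'E'
from kin import *
rng=np.random.default_rng(0)
flip=np.diag([-1,-1,1.])
for th in(45,52,58,62,66,70):
  for nm,ed,a,g,y in(("in",(-.0629,.137),.03,.004,-.045),("out",(-.0629,.137),.03,.004,-.084),("end",(-.085,.060),.022,.004,-.084)):
    p,M=tgt(th,tcp(ed,th,a,g,y))
    for fn,MM in(("n",M),("f",M@flip)):
      sols=[]
      for k in range(14):
        q0=rng.uniform(lo,hi)
        if k<5: q0=np.array([.69,.39,-.2,2.2,-1+k,.3,-.3 if k<2 else -2])
        q,e=ik(p,MM,q0)
        if e<.01 and not any(np.abs(q-s[0]).max()<.3 for s in sols): sols.append((q,e))
      print(th,nm,fn,len(sols),[list(map(float,s[0].round(2))) for s in sols[:3]])
E
time timeout 400 python3 s.py
```

```text
45 in n 3 [[-0.13, 1.08, 1.13, 2.5, 3.97, 1.38, 0.74], [0.48, 0.7, 0.02, 2.45, 3.36, 0.8, 1.56], [0.72, 0.71, -0.33, 2.44, 3.11, 0.75, 1.88]]
45 in f 4 [[0.98, 0.8, -0.73, 2.42, 2.78, 0.77, -0.85], [0.74, 0.72, -0.36, 2.43, 3.09, 0.75, -1.24], [1.15, 0.92, -1.01, 2.41, 2.55, 0.86, -0.53]]
45 out n 3 [[0.66, 0.7, -0.12, 2.41, 3.37, 0.73, 1.67], [-0.07, 1.16, 1.23, 2.47, 4.05, 1.5, 0.7], [0.95, 0.75, -0.54, 2.39, 3.02, 0.68, 2.1]]
45 out f 3 [[1.11, 0.83, -0.79, 2.38, 2.78, 0.71, -0.74], [0.84, 0.72, -0.38, 2.4, 3.16, 0.69, -1.22], [1.28, 0.98, -1.09, 2.37, 2.5, 0.82, -0.36]]
45 end n 2 [[0.18, 1.06, 0.7, 2.52, 3.76, 1.33, 1.12], [0.58, 0.88, 0.03, 2.49, 3.44, 1.01, 1.63]]
45 end f 3 [[1.11, 1.0, -0.76, 2.44, 2.88, 0.91, -0.73], [0.85, 0.9, -0.36, 2.46, 3.18, 0.92, -1.16], [0.39, 0.93, 0.33, 2.5, 3.59, 1.12, -1.75]]
52 in n 2 [[1.05, 0.79, -0.85, 2.35, 2.46, 0.62, 2.59], [0.73, 0.66, -0.36, 2.37, 2.99, 0.51, 1.97]]
52 in f 3 [[0.93, 0.72, -0.65, 2.35, 2.66, 0.56, -0.79], [0.67, 0.65, -0.28, 2.37, 3.08, 0.52, -1.28], [-0.18, 1.07, 1.23, 2.44, 4.15, 1.28, -2.56]]
52 out n 4 [[-0.06, 0.97
[... 2461 characters left out ...]
 f 5 [[0.89, 0.76, -0.5, 2.26, 2.39, 0.32, -0.5], [0.79, 0.74, -0.35, 2.27, 2.69, 0.27, -0.82], [0.66, 0.72, -0.17, 2.28, 3.15, 0.25, -1.31]]
70 in n 0 []
70 in f 2 [[0.7, 0.6, -0.36, 2.18, 1.3, 0.15, 0.46], [1.02, 0.73, -0.85, 2.15, 1.46, 0.48, 0.36]]
70 out n 1 [[0.82, 0.62, -0.43, 2.15, 1.19, 0.18, -2.5]]
70 out f 1 [[0.79, 0.62, -0.38, 2.15, 1.13, 0.15, 0.7]]
70 end n 3 [[0.74, 0.72, -0.29, 2.23, 2.46, 0.16, 2.53], [0.35, 0.73, 0.27, 2.26, 4.14, 0.31, 0.8], [0.57, 0.7, -0.05, 2.24, 3.5, 0.15, 1.46]]
70 end f 6 [[0.82, 0.74, -0.41, 2.22, 2.16, 0.22, -0.29], [0.73, 0.72, -0.28, 2.23, 2.49, 0.16, -0.64], [0.56, 0.7, -0.04, 2.24, 3.54, 0.16, -1.72]]
real	0m22.926s
user	0m23.408s
sys	0m0.098s
```

```bash
cat > plan.py <<'E'
from kin import *
from rig import get_obs
F=np.diag([-1,-1,1.])
def goal(tc,th,q0=[.74,.72,-.36,2.43,3.09,.75,-1.24]):
    p,M=tgt(th,tc); return ik(p,M@F,np.array(q0),.02)
def rows(qs,rate=(3.6,6.4),N=12,verbose=True):
    """qs: list of joint waypoints, first current. yields rows"""
    o=get_obs(); P0,M0=fk(qs[0],PK); out=[]
    path=[np.array(qs[0])]
    for a,b in zip(qs[:-1],qs[1:]):
        n=300; path+= [a+(b-a)*i/n for i in range(1,n+1)]
    cur=path[0]; Pc,Mc=fk(cur,PK); i=0; V=np.array([2.22,2.22,3.01,3.01,3.14,3.14,3.14])*.6/12
    while i<len(path)-1 and len(out)<60:
        j=i+1; best=None
        while j<len(path):
            P,M=fk(path[j],PK); t=Mc.T@(P-Pc)*100; r=np.degrees(R.from_matrix(Mc.T@M).as_rotvec())
            if np.linalg.norm(t)>rate[0] or np.linalg.norm(r)>rate[1] or (np.abs(path[j]-path[i])>V).any(): break
            best=(j,t,r,P,M); j+=1
        j,t,r,P,M=best; out.append((t.round(1),r.round(1),case(P).round(3),(M[:,2]).round(2),path[j].round(2)))
        i=j;Pc,Mc=P,M
    print(len(out))
    for k,x in enumerate(out):
        if k<N: print(k,x[0].tolist(),x[1].tolist(),x[2],x[3],x[4])
        elif verbose: print(k,x[2],x[3],x[4])
    print([x[0].tolist() for x in out[:N]]);print([x[1].tolist() for x in out[:N]])
E
python3 - <<'E'
from plan import *
o=get_obs(); q=o["joint_positions"]
print(fk(q,PK)[0]-o["position"])
g,e=goal([-.15,-.045,.19],50); print(g.round(2),e)
qb=q.copy(); qb[4]=0; qb[5]=.45; qb[6]=-.6;qb[1]-=.15
qc=(qb+g)/2; qc[5]=.6; qc[1]-=.1
rows([q,qb,qc,g])
E
```

```text
[ 0.00021749  0.00033854 -0.0004192 ]
[ 0.83  0.46 -0.4   2.51  3.11  0.48 -1.29] 7.394213867249499e-05
31
0 [-1.2, 0.4, -1.0] [-0.8, -1.8, -5.9] [-0.089 -0.054  0.236] [ 0.48 -0.06 -0.87] [ 0.69  0.37 -0.2   2.21 -0.9   0.15 -0.33]
1 [-1.1, 0.7, -1.1] [-1.3, -1.5, -6.1] [-0.101 -0.045  0.242] [ 0.46 -0.03 -0.89] [ 0.69  0.35 -0.2   2.21 -0.75  0.2  -0.38]
2 [-0.9, 1.0, -1.0] [-1.9, -1.1, -6.0] [-0.117 -0.039  0.247] [ 0.43 -0.01 -0.9 ] [ 0.69  0.33 -0.2   2.21 -0.61  0.25 -0.42]
3 [-0.7, 1.3, -1.0] [-2.4, -0.7, -5.9] [-0.134 -0.038  0.25 ] [ 0.4  -0.   -0.92] [ 0.69  0.31 -0.2   2.21 -0.46  0.3  -0.46]
4 [-0.5, 1.6, -1.1] [-2.9, -0.3, -5.7] [-0.153 -0.042  0.254] [ 0.35 -0.01 -0.94] [ 0.69  0.29 -0.2   2.21 -0.31  0.35 -0.51]
5 [-0.2, 1.8, -1.0] [-3.3, 0.1, -5.4] [-0.172 -0.05   0.257] [ 0.3  -0.03 -0.95] [ 0.69  0.27 -0.2   2.21 -0.17  0.39 -0.55]
6 [0.0, 2.1, -1.0] [-3.7, 0.5, -5.2] [-0.191 -0.063  0.261] [ 0.25 -0.06 -0.97] [ 0.69  0.24 -0.2   2.21 -0.03  0.44 -0.59]
7 [-0.0, 2.2, -0.1] [-3.5, 0.6, -5.2] [-0.207 -0.078  0.258] [ 0.2  -0.1  -0.97] [ 0.7   0.24 -0.21  2.22  0.1   0
[... 1970 characters left out ...]
] [ 0.59 -0.31 -0.74] [ 0.82  0.43 -0.38  2.49  2.88  0.5  -1.24]
29 [-0.144 -0.064  0.199] [ 0.61 -0.23 -0.76] [ 0.82  0.44 -0.39  2.5   3.01  0.49 -1.27]
30 [-0.15  -0.045  0.19 ] [ 0.62 -0.18 -0.77] [ 0.83  0.46 -0.4   2.51  3.11  0.48 -1.29]
[[-1.2, 0.4, -1.0], [-1.1, 0.7, -1.1], [-0.9, 1.0, -1.0], [-0.7, 1.3, -1.0], [-0.5, 1.6, -1.1], [-0.2, 1.8, -1.0], [0.0, 2.1, -1.0], [-0.0, 2.2, -0.1], [-0.0, 2.1, 0.2], [0.0, 2.0, 0.2], [0.1, 1.9, 0.2], [0.2, 1.8, 0.2]]
[[-0.8, -1.8, -5.9], [-1.3, -1.5, -6.1], [-1.9, -1.1, -6.0], [-2.4, -0.7, -5.9], [-2.9, -0.3, -5.7], [-3.3, 0.1, -5.4], [-3.7, 0.5, -5.2], [-3.5, 0.6, -5.2], [-3.3, 0.7, -5.2], [-3.3, 0.8, -5.2], [-3.2, 1.0, -5.2], [-3.2, 1.1, -5.2]]
```

Call:
servo_tool(linear=[[-1.2,0.4,-1.0],[-1.1,0.7,-1.1],[-0.9,1.0,-1.0],[-0.7,1.3,-1.0],[-0.5,1.6,-1.1],[-0.2,1.8,-1.0],[0.0,2.1,-1.0],[0,2.2,-0.1],[0,2.1,0.2],[0.0,2.0,0.2]], delta_rot=[[-0.8,-1.8,-5.9],[-1.3,-1.5,-6.1],[-1.9,-1.1,-6.0],[-2.4,-0.7,-5.9],[-2.9,-0.3,-5.7],[-3.3,0.1,-5.4],[-3.7,0.5,-5.2],[-3.5,0.6,-5.2],[-3.3,0.7,-5.2],[-3.3,0.8,-5.2]], grip=[0,0,0,0,0,0,0,0,0,0])

```text
time: 3.62
position: [0.3637, -0.3167, 0.2511]
orientation: [2.724, -1.253, 0.283]
wrist_force: [-0.7, -0.4, -0.5]
opening: 0.0
```

```bash
python3 - <<'E'
from plan import *
o=get_obs(); q=o["joint_positions"]
print(q.round(2),case(o["position"]),fk(q,PK)[0]-o["position"])
g,e=goal([-.15,-.045,.19],50)
qc=(q+g)/2; qc[5]=.6; qc[1]=.25
rows([q,qc,g],verbose=False)
E
```

```text
[ 0.24  0.24  0.36  2.29  0.05  0.43 -0.33] [-0.23736202 -0.10984387  0.25113244] [ 0.00100913 -0.00026116 -0.00376512]
22
0 [-0.7, 2.0, 0.3] [-3.4, -0.6, -5.4] [-0.253 -0.123  0.244] [ 0.07 -0.23 -0.97] [ 0.27  0.24  0.32  2.3   0.19  0.44 -0.37]
1 [-0.6, 1.9, 0.3] [-3.4, -0.3, -5.4] [-0.267 -0.138  0.242] [ 0.02 -0.27 -0.96] [ 0.29  0.24  0.28  2.31  0.34  0.46 -0.42]
2 [-0.4, 1.9, 0.3] [-3.4, 0.0, -5.4] [-0.278 -0.153  0.242] [-0.01 -0.31 -0.95] [ 0.32  0.24  0.25  2.32  0.49  0.48 -0.47]
3 [-0.2, 1.8, 0.3] [-3.4, 0.3, -5.4] [-0.285 -0.17   0.244] [-0.04 -0.36 -0.93] [ 0.35  0.24  0.21  2.33  0.64  0.49 -0.51]
4 [-0.0, 1.7, 0.2] [-3.4, 0.7, -5.3] [-0.289 -0.186  0.248] [-0.05 -0.42 -0.91] [ 0.38  0.24  0.17  2.34  0.79  0.51 -0.56]
5 [0.2, 1.7, 0.2] [-3.4, 1.1, -5.3] [-0.29  -0.202  0.253] [-0.06 -0.47 -0.88] [ 0.41  0.24  0.14  2.35  0.94  0.53 -0.61]
6 [0.4, 1.6, 0.1] [-3.4, 1.4, -5.2] [-0.287 -0.217  0.26 ] [-0.05 -0.53 -0.85] [ 0.44  0.25  0.1   2.36  1.08  0.54 -0.65]
7 [0.6, 1.5, 0.1] [-3.3, 1.8, -5.1] [-0.28  -0.23   0.267] [-0.03 -0.58 -0.81] [ 0.46  0.25  0.06  2.38  1.23
[... 252 characters left out ...]
9 -0.79]
10 [1.6, 0.5, 0.3] [-2.0, 3.1, -5.0] [-0.241 -0.248  0.285] [ 0.11 -0.69 -0.72] [ 0.55  0.26 -0.04  2.41  1.67  0.59 -0.84]
11 [2.0, -0.3, 0.5] [-0.9, 3.5, -5.1] [-0.222 -0.241  0.279] [ 0.17 -0.68 -0.71] [ 0.58  0.28 -0.08  2.42  1.81  0.58 -0.88]
[[-0.7, 2.0, 0.3], [-0.6, 1.9, 0.3], [-0.4, 1.9, 0.3], [-0.2, 1.8, 0.3], [-0.0, 1.7, 0.2], [0.2, 1.7, 0.2], [0.4, 1.6, 0.1], [0.6, 1.5, 0.1], [0.9, 1.4, 0.0], [1.1, 1.3, -0.0], [1.6, 0.5, 0.3], [2.0, -0.3, 0.5]]
[[-3.4, -0.6, -5.4], [-3.4, -0.3, -5.4], [-3.4, 0.0, -5.4], [-3.4, 0.3, -5.4], [-3.4, 0.7, -5.3], [-3.4, 1.1, -5.3], [-3.4, 1.4, -5.2], [-3.3, 1.8, -5.1], [-3.3, 2.2, -5.0], [-3.1, 2.5, -4.7], [-2.0, 3.1, -5.0], [-0.9, 3.5, -5.1]]
```

Call:
servo_tool(linear=[[-0.7,2.0,0.3],[-0.6,1.9,0.3],[-0.4,1.9,0.3],[-0.2,1.8,0.3],[0,1.7,0.2],[0.2,1.7,0.2],[0.4,1.6,0.1],[0.6,1.5,0.1]], delta_rot=[[-3.4,-0.6,-5.4],[-3.4,-0.3,-5.4],[-3.4,0.0,-5.4],[-3.4,0.3,-5.4],[-3.4,0.7,-5.3],[-3.4,1.1,-5.3],[-3.4,1.4,-5.2],[-3.3,1.8,-5.1]], grip=[0,0,0,0,0,0,0,0])

```text
time: 4.28
position: [0.2891, -0.4204, 0.2705]
orientation: [2.519, -0.168, 0.017]
wrist_force: [0.1, -1.4, 0.5]
opening: 0.001
```

```bash
python3 - <<'E'
from plan import *
o=get_obs(); q=o["joint_positions"]
print(q.round(2),case(o["position"]),fk(q,PK)[0]-o["position"])
g,e=goal([-.15,-.045,.19],50)
qc=(q+g)/2; qc[5]=.6; qc[1]=.27
rows([q,qc,g],verbose=False)
E
```

```text
[-0.1   0.33  0.83  2.41  1.09  0.29 -0.5 ] [-0.28091343 -0.22990316  0.27051391] [ 0.00193386 -0.00236236 -0.00444962]
15
0 [-0.6, 0.7, 0.5] [-1.7, -0.6, -5.8] [-0.283 -0.241  0.266] [-0.04 -0.6  -0.8 ] [-0.03  0.32  0.74  2.42  1.25  0.33 -0.56]
1 [-0.2, 0.9, 0.4] [-2.2, 0.2, -5.6] [-0.283 -0.25   0.268] [-0.03 -0.63 -0.77] [ 0.04  0.31  0.65  2.43  1.4   0.38 -0.62]
2 [0.3, 1.1, 0.2] [-2.7, 1.0, -5.3] [-0.277 -0.259  0.273] [-0.01 -0.67 -0.75] [ 0.11  0.3   0.55  2.43  1.56  0.43 -0.68]
3 [0.7, 1.4, 0.1] [-3.2, 1.8, -5.0] [-0.265 -0.265  0.281] [ 0.03 -0.7  -0.71] [ 0.18  0.29  0.46  2.44  1.71  0.48 -0.74]
4 [1.1, 1.5, -0.1] [-3.6, 2.5, -4.5] [-0.249 -0.269  0.291] [ 0.09 -0.73 -0.68] [ 0.25  0.28  0.36  2.45  1.86  0.53 -0.8 ]
5 [1.4, 1.7, -0.3] [-3.8, 3.0, -4.0] [-0.23  -0.268  0.302] [ 0.16 -0.75 -0.64] [ 0.32  0.28  0.28  2.46  2.01  0.57 -0.86]
6 [2.3, 0.8, -0.0] [-2.6, 4.1, -4.1] [-0.208 -0.257  0.304] [ 0.25 -0.75 -0.62] [ 0.38  0.28  0.19  2.46  2.15  0.59 -0.92]
7 [3.1, -1.0, 0.5] [0.3, 4.9, -4.0] [-0.189 -0.236  0.286] [ 0.32 -0.7  -0.64] [ 0.44  0.3   0.11  2.47  2.28 
[... 246 characters left out ...]
 0.55 -1.07]
10 [3.1, -1.2, 0.4] [0.7, 5.4, -3.2] [-0.153 -0.157  0.234] [ 0.49 -0.5  -0.71] [ 0.62  0.37 -0.12  2.49  2.66  0.53 -1.12]
11 [3.2, -1.2, 0.3] [0.7, 5.5, -3.0] [-0.148 -0.128  0.219] [ 0.53 -0.42 -0.73] [ 0.67  0.4  -0.2   2.5   2.78  0.52 -1.16]
[[-0.6, 0.7, 0.5], [-0.2, 0.9, 0.4], [0.3, 1.1, 0.2], [0.7, 1.4, 0.1], [1.1, 1.5, -0.1], [1.4, 1.7, -0.3], [2.3, 0.8, -0.0], [3.1, -1.0, 0.5], [3.2, -1.1, 0.5], [3.1, -1.2, 0.5], [3.1, -1.2, 0.4], [3.2, -1.2, 0.3]]
[[-1.7, -0.6, -5.8], [-2.2, 0.2, -5.6], [-2.7, 1.0, -5.3], [-3.2, 1.8, -5.0], [-3.6, 2.5, -4.5], [-3.8, 3.0, -4.0], [-2.6, 4.1, -4.1], [0.3, 4.9, -4.0], [0.5, 5.1, -3.8], [0.6, 5.2, -3.4], [0.7, 5.4, -3.2], [0.7, 5.5, -3.0]]
```

Call:
servo_tool(linear=[[-0.6,0.7,0.5],[-0.2,0.9,0.4],[0.3,1.1,0.2],[0.7,1.4,0.1],[1.1,1.5,-0.1],[1.4,1.7,-0.3],[2.3,0.8,0]], delta_rot=[[-1.7,-0.6,-5.8],[-2.2,0.2,-5.6],[-2.7,1.0,-5.3],[-3.2,1.8,-5.0],[-3.6,2.5,-4.5],[-3.8,3.0,-4.0],[-2.6,4.1,-4.1]], grip=[0,0,0,0,0,0,0])

```text
time: 4.87
position: [0.3424, -0.463, 0.3038]
orientation: [2.196, 0.549, 0.031]
wrist_force: [-0.8, -1.2, 0.7]
opening: 0.001
```

```bash
python3 - <<'E'
from plan import *
o=get_obs(); q=o["joint_positions"]
print(q.round(2),case(o["position"]),fk(q,PK)[0]-o["position"])
g,e=goal([-.15,-.045,.19],50)
rows([q,g],verbose=False)
E
```

```text
[ 0.08  0.31  0.6   2.47  2.26  0.46 -1.1 ] [-0.2180022  -0.25641678  0.30378851] [ 0.00067179 -0.00327354 -0.00332969]
9
0 [2.5, -1.5, 0.7] [1.0, 3.8, -4.9] [-0.202 -0.242  0.28 ] [ 0.26 -0.7  -0.66] [ 0.17  0.33  0.48  2.48  2.36  0.46 -1.12]
1 [2.6, -1.5, 0.7] [1.0, 4.1, -4.6] [-0.189 -0.223  0.26 ] [ 0.31 -0.65 -0.69] [ 0.26  0.35  0.36  2.48  2.46  0.46 -1.15]
2 [2.8, -1.4, 0.6] [0.9, 4.5, -4.2] [-0.179 -0.2    0.241] [ 0.36 -0.6  -0.72] [ 0.35  0.36  0.24  2.49  2.57  0.47 -1.17]
3 [2.9, -1.2, 0.5] [0.7, 4.9, -3.9] [-0.17  -0.175  0.224] [ 0.41 -0.53 -0.74] [ 0.44  0.38  0.12  2.49  2.67  0.47 -1.19]
4 [3.0, -1.0, 0.4] [0.5, 5.2, -3.5] [-0.162 -0.148  0.209] [ 0.46 -0.46 -0.76] [ 0.53  0.4   0.    2.5   2.77  0.47 -1.22]
5 [3.1, -0.8, 0.2] [0.1, 5.4, -3.2] [-0.157 -0.118  0.198] [ 0.51 -0.38 -0.77] [ 0.62  0.42 -0.12  2.5   2.88  0.48 -1.24]
6 [3.1, -0.5, 0.1] [-0.4, 5.6, -2.9] [-0.153 -0.088  0.191] [ 0.56 -0.29 -0.78] [ 0.71  0.43 -0.24  2.51  2.98  0.48 -1.26]
7 [3.2, -0.1, -0.1] [-0.9, 5.7, -2.8] [-0.15  -0.056  0.189] [ 0.6  -0.21 -0.77] [ 0.8   0.45 -0.36  2.51  3.08  0.48 -1.29]
8 [1.1, 0.0, -0.1] [-0.4, 1.9, -0.9] [-0.15  -0.045  0.19 ] [ 0.62 -0.18 -0.77] [ 0.83  0.46 -0.4   2.51  3.11  0.48 -1.29]
[[2.5, -1.5, 0.7], [2.6, -1.5, 0.7], [2.8, -1.4, 0.6], [2.9, -1.2, 0.5], [3.0, -1.0, 0.4], [3.1, -0.8, 0.2], [3.1, -0.5, 0.1], [3.2, -0.1, -0.1], [1.1, 0.0, -0.1]]
[[1.0, 3.8, -4.9], [1.0, 4.1, -4.6], [0.9, 4.5, -4.2], [0.7, 4.9, -3.9], [0.5, 5.2, -3.5], [0.1, 5.4, -3.2], [-0.4, 5.6, -2.9], [-0.9, 5.7, -2.8], [-0.4, 1.9, -0.9]]
```

Call:
servo_tool(linear=[[2.5,-1.5,0.7],[2.6,-1.5,0.7],[2.8,-1.4,0.6],[2.9,-1.2,0.5],[3.0,-1.0,0.4],[3.1,-0.8,0.2],[3.1,-0.5,0.1],[3.2,-0.1,-0.1],[1.1,0.0,-0.1],[0,0,0]], delta_rot=[[1.0,3.8,-4.9],[1.0,4.1,-4.6],[0.9,4.5,-4.2],[0.7,4.9,-3.9],[0.5,5.2,-3.5],[0.1,5.4,-3.2],[-0.4,5.6,-2.9],[-0.9,5.7,-2.8],[-0.4,1.9,-0.9],[0,0,0]], grip=[0,0,0,0,0,0,0,0,0,0])

```text
time: 5.7
position: [0.4632, -0.2727, 0.191]
orientation: [2.026, 1.524, 0.557]
wrist_force: [-0.0, -0.7, -1.6]
opening: -0.001
```

```bash
python3 - <<'E'
from plan import *
from rig import *
import cv2
o=get_obs(); q=o["joint_positions"]
print(q.round(2),case(o["position"]),fk(q,PK)[0]-o["position"],o["wrist_force"])
for g,a in((.015,-.03),(.015,.03),(.004,.03)):
  t=tcp((-.0629,.137),50,a,g,-.043); p,M=tgt(50,t); print(np.round(t,4),delta(o,p,M@F))
for n in("scene","top"): cv2.imwrite(f"pics/{n}2.png",read_camera(n)[:,:,::-1])
a=cv2.imread("pics/scene2.png")[140:340,180:400]; cv2.imwrite("pics/s2c.png",cv2.resize(a,None,fx=3.0,fy=3.0,interpolation=cv2.INTER_CUBIC))
E
```

```text
[ 0.68  0.44 -0.22  2.54  3.27  0.5  -1.47] [-0.15363779 -0.04044507  0.19101502] [-0.00172993  0.00276665 -0.00174058] [-0.03269041 -0.70415897 -1.55275601]
[-0.1092 -0.043   0.1517] (array([-0.27,  0.91,  5.87]), array([-0.3, -0.2, -0.3]))
[-0.0706 -0.043   0.1057] (array([-0.28,  0.94, 11.87]), array([-0.3, -0.2, -0.3]))
[-0.0622 -0.043   0.1128] (array([-0.28,  2.04, 11.86]), array([-0.3, -0.2, -0.3]))
```

View pics/s2c.png

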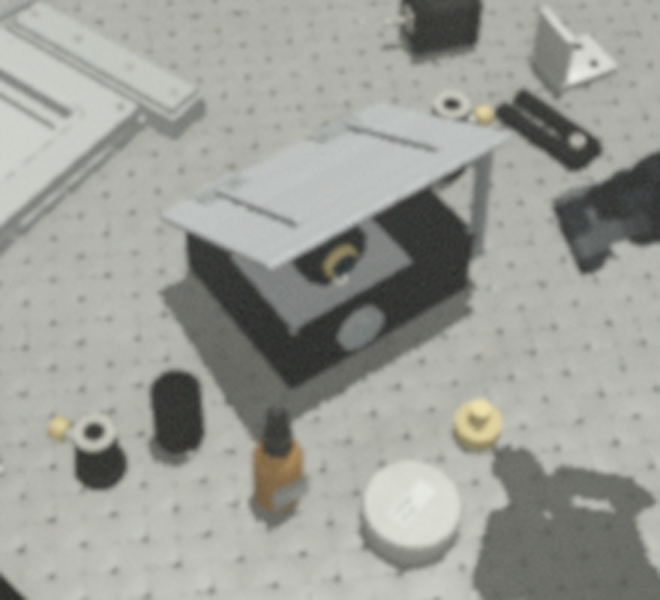

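View pics/top2.png

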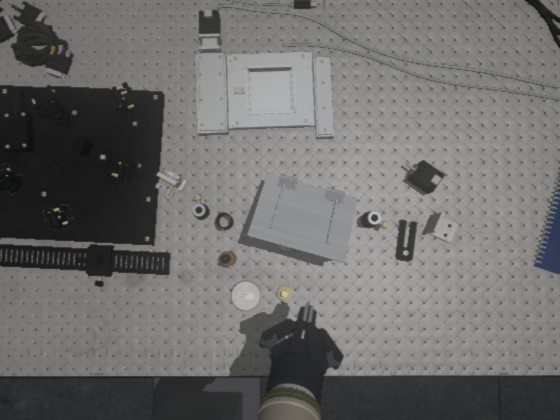

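Call:
servo_tool(linear=[[0,0.2,1.5],[0,0.2,1.5],[0,0.2,1.5],[0,0.2,1.5],[0,0.1,1.5],[-0.1,0,1.5],[-0.1,0,1.5],[-0.1,0,1.4],[0,0,0],[0,0,0]], delta_rot=[[0,0,0],[0,0,0],[0,0,0],[0,0,0],[0,0,0],[0,0,0],[0,0,0],[0,0,0],[0,0,0],[0,0,0]], grip=[0,0,0,0,0,0,0,0,0,0])

```text
time: 6.63
position: [0.5422, -0.3005, 0.1054]
orientation: [2.026, 1.52, 0.552]
wrist_force: [-0.4, 0.6, -0.2]
opening: -0.0
```

```bash
cat > look.py <<'E'
from plan import *
from rig import *
import cv2,sys
k=sys.argv[1]
o=get_obs(); q=o["joint_positions"]
M=R.from_rotvec(o["orientation"]).as_matrix()
print(o["time"],q.round(2),case(o["position"]).round(4),"F",o["wrist_force"].round(2),"thet",np.degrees(np.arcsin(-M[2,2])).round(1))
im=read_camera("scene")[:,:,::-1]
a=im[140:260,270:420].copy(); a=cv2.resize(a,None,fx=5,fy=5,interpolation=cv2.INTER_CUBIC)
def mk(P,c):
    u=((proj("scene",P)[0]-[270,140]+.5)*5).astype(int); cv2.circle(a,tuple(int(v) for v in u),4,c,1)
P=o["position"]
for sx in(-1,1):
  for sy in(-1,1): mk(P+M@[sx*.0145,sy*.011,.011],(0,0,255) if sy>0 else (255,0,0))
cv2.imwrite(f"pics/s{k}c.png",a)
b=read_camera("top")[:,:,::-1][190:300,240:400]; cv2.imwrite(f"pics/t{k}c.png",cv2.resize(b,None,fx=4,fy=4,interpolation=cv2.INTER_CUBIC))
for g in(.004,.002):
  t=tcp((-.0629,.137),50,.03,g,-.045); p,M=tgt(50,t); print(np.round(t,4),delta(o,p,M@F))
E
python3 look.py 3
```

```text
6.6333 [ 0.6   0.67 -0.17  2.42  3.2   0.62 -1.41] [-0.07   -0.0456  0.1054] F [-0.4   0.59 -0.22] thet 50.3
[-0.0622 -0.045   0.1128] (array([ 0.07,  1.07, -0.07]), array([-0.3,  0.2, -0.4]))
[-0.0606 -0.045   0.1141] (array([ 0.07,  1.27, -0.07]), array([-0.3,  0.2, -0.4]))
```

View pics/s3c.png

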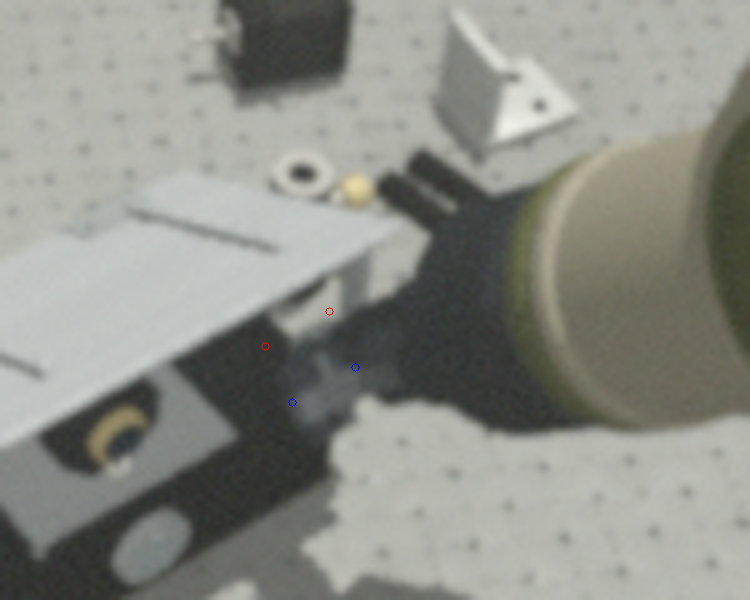

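View pics/t3c.png

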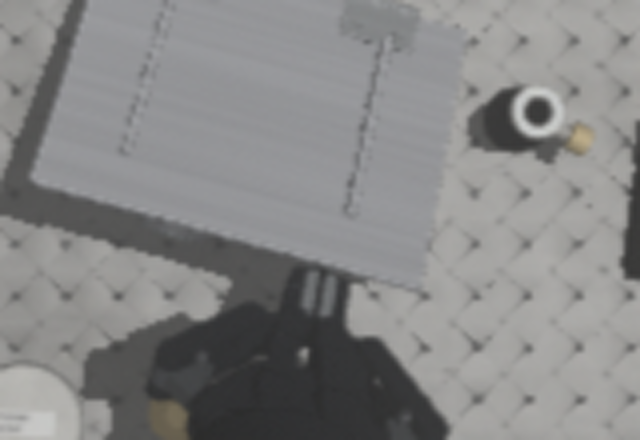

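```bash
python3 - <<'E'
from plan import *
from rig import *
import cv2
o=get_obs();P=o["position"];M=R.from_rotvec(o["orientation"]).as_matrix()
im=read_camera("scene")[:,:,::-1]; tp=read_camera("top")[:,:,::-1]
def enh(x): return np.clip(255*(x/255.)**.45,0,255).astype(np.uint8)
outs=[]
for n,I,(x0,y0,w,h) in(("scene",im,(310,180,60,60)),("top",tp,(290,235,60,60))):
  a=cv2.resize(enh(I[y0:y0+h,x0:x0+w]),None,fx=6.6,fy=6.6,interpolation=cv2.INTER_CUBIC)
  def uv(X): u=(proj(n,X)[0]-[x0,y0]+.5)*6.6; return tuple(int(v) for v in u)
  for z0 in(.011,-.03):
   c=[uv(P+M@[sx*.0145,sy*.011,z0]) for sx,sy in((-1,1),(1,1),(1,-1),(-1,-1))]
   for i in range(4): cv2.line(a,c[i],c[(i+1)%4],(0,0,255) if i==0 else (255,120,0),1)
  outs.append(a)
cv2.imwrite("pics/e3.png",np.hstack(outs))
E
```

```text
(no output)
```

View pics/e3.png

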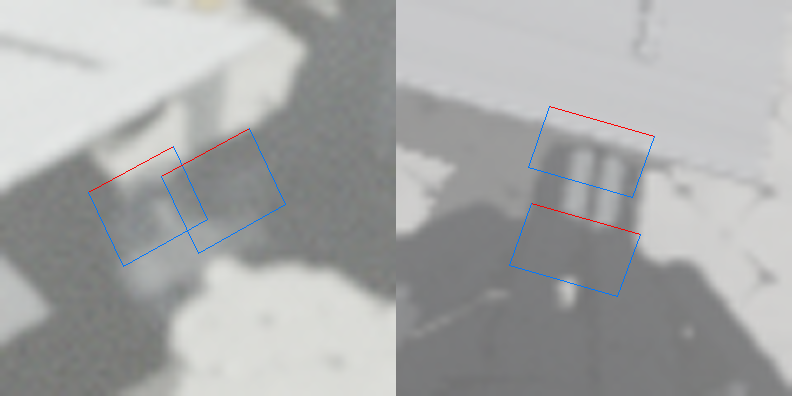

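Call:
servo_tool(linear=[[0,0.3,0],[0,0.4,0],[0,0.2,0],[0,0,0],[0,0,0]], delta_rot=[[0,0,0],[0,0,0],[0,0,0],[0,0,0],[0,0,0]], grip=[0,0,0,0,0])

```text
time: 7.25
position: [0.5488, -0.3031, 0.112]
orientation: [2.025, 1.519, 0.553]
wrist_force: [-0.3, 0.4, -0.4]
opening: 0.001
```

```bash
cat > look2.py <<'E'
from plan import *
from rig import *
import cv2,sys
o=get_obs();P=o["position"];M=R.from_rotvec(o["orientation"]).as_matrix()
print(o["time"],o["joint_positions"].round(2),case(P).round(4),"F",o["wrist_force"].round(2),"th",np.degrees(np.arcsin(-M[2,2])).round(1))
im=np.mean([read_camera("scene") for _ in range(2)],0)[:,:,::-1]
x0,y0,w,h=300,160,80,70
a=cv2.resize(np.clip(255*(im[y0:y0+h,x0:x0+w]/255.)**.5,0,255).astype(np.uint8),None,fx=8,fy=8,interpolation=cv2.INTER_CUBIC)
if len(sys.argv)>2:
  def uv(X): u=(proj("scene",X)[0]-[x0,y0]+.5)*8; return tuple(int(v) for v in u)
  for ang in map(float,sys.argv[2].split(",")):
    q=np.r_[Q[:3],ang]; E=c2w(q,[cov(q,.145,-.086,0),cov(q,.145,0,0)]); cv2.line(a,uv(E[0]),uv(E[1]),(0,200,0),1)
  for ang in map(float,sys.argv[3].split(",")):
    S=c2w(Q,[[-.054,-.078,.03],[-.054,-.078-.1*np.sin(ang),.03+.1*np.cos(ang)]]); cv2.line(a,uv(S[0]),uv(S[1]),(0,0,255),1)
cv2.imwrite(f"pics/l{sys.argv[1]}.png",a)
E
python3 look2.py 4 0.56 -0.05
```

```text
7.25 [ 0.6   0.66 -0.17  2.4   3.2   0.59 -1.42] [-0.063  -0.0463  0.112 ] F [-0.31  0.36 -0.42] th 50.2
```

View pics/l4.png

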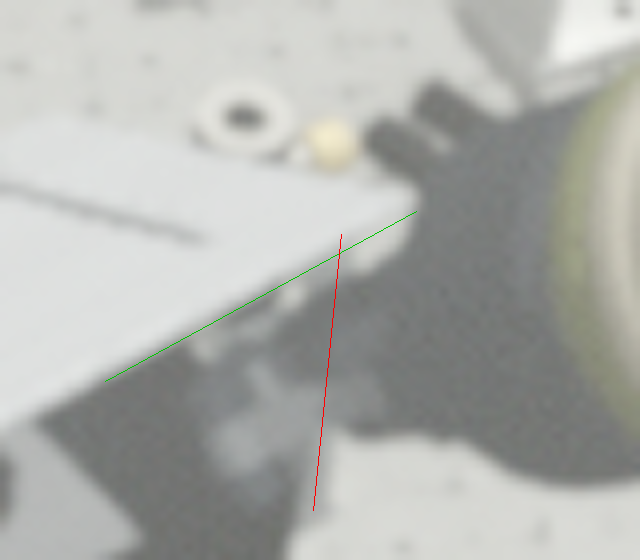

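Call:
servo_tool(linear=[[-0.2,0.1,0],[-0.3,0,0],[-0.3,0,0],[-0.2,0,0],[-0.2,0,0],[-0.2,0,0],[-0.2,0,0],[-0.2,0,0],[0,0,0],[0,0,0]], delta_rot=[[0,0,0],[0,0,0],[0,0,0],[0,0,0],[0,0,0],[0,0,0],[0,0,0],[0,0,0],[0,0,0],[0,0,0]], grip=[0,0,0,0,0,0,0,0,0,0])

```text
time: 8.18
position: [0.5442, -0.3207, 0.1122]
orientation: [2.026, 1.519, 0.553]
wrist_force: [-0.4, 0.7, -0.2]
opening: 0.001
```

```bash
python3 look2.py 5 0.56 0.05
```

```text
8.1833 [ 0.65  0.66 -0.18  2.39  3.24  0.57 -1.42] [-0.0626 -0.0645  0.1122] F [-0.35  0.67 -0.22] th 50.2
```

View pics/l5.png

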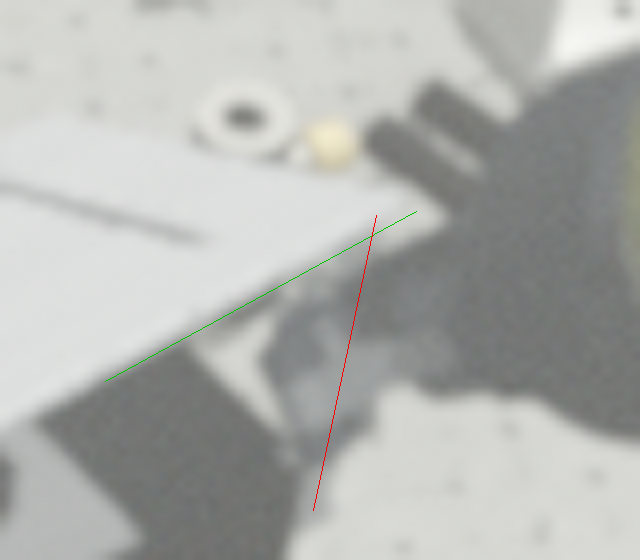

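Call:
servo_tool(linear=[[0,0.1,0],[0,0.1,0],[-0.2,0,0],[-0.2,0,0],[-0.2,0,0],[-0.2,0,0],[-0.2,0,0],[0,0,0],[0,0,0]], delta_rot=[[0,0,0],[0,0,0],[0,0,0],[0,0,0],[0,0,0],[0,0,0],[0,0,0],[0,0,0],[0,0,0]], grip=[0,0,0,0,0,0,0,0,0])

```text
time: 9.03
position: [0.5427, -0.3309, 0.1134]
orientation: [2.027, 1.518, 0.552]
wrist_force: [-1.1, -0.9, -0.7]
opening: 0.003
```

```bash
python3 look2.py 6 0.56,0.53 0.15
```

```text
9.0333 [ 0.67  0.66 -0.19  2.37  3.26  0.56 -1.42] [-0.0613 -0.0748  0.1134] F [-1.15 -0.93 -0.69] th 50.2
```

View pics/l6.png

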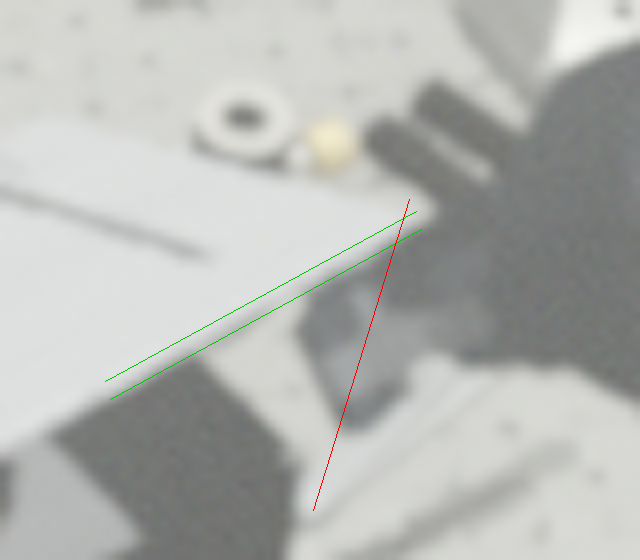

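Call:
servo_tool(linear=[[0,-0.2,0.1],[0,-0.3,0.1],[0,-0.3,0.1],[0,-0.3,0.1],[0,-0.3,0.1],[0,-0.3,0.1],[0,-0.3,0.1],[0,-0.3,0.1],[0,-0.3,0.1],[0,-0.3,0.1],[0,-0.2,0.1],[0,0,0]], delta_rot=[[0,0,0],[0,0,0],[0,0,0],[0,0,0],[0,0,0],[0,0,0],[0,0,0],[0,0,0],[0,0,0],[0,0,0],[0,0,0],[0,0,0]], grip=[0,0,0,0,0,0,0,0,0,0,0,0])

```text
time: 10.13
position: [0.5265, -0.3257, 0.0846]
orientation: [2.027, 1.519, 0.552]
wrist_force: [-0.2, -0.8, -0.5]
opening: 0.003
```

```bash
python3 look2.py 7 0.25,0.3 1.4; python3 - <<'E'
from plan import *
o=get_obs()
c=case(o["position"]);d=np.array([.643,-.766]);n=np.array([.766,.643])
top=np.array([c[0],c[2]])+.011*n+.011*d
for f in np.arange(.1,.45,.02):
  E=np.array([.06-.145*np.cos(f),.06+.145*np.sin(f)]); print(f.round(2),"gap",((E-top)@n*1000).round(1),"a",((top-E)@d*1000).round(1))
for a in(.022,.018):
  p,M=tgt(50,tcp((-.085,.060),50,a,.001,-.075)); print(delta(o,p,M@F))
E
```

```text
10.1333 [ 0.67  0.72 -0.18  2.42  3.26  0.66 -1.4 ] [-0.0782 -0.0741  0.0846] F [-0.2  -0.77 -0.54] th 50.3
0.1 gap -22.5 a 7.0
0.12 gap -20.4 a 9.0
0.14 gap -18.2 a 10.9
0.16 gap -16.1 a 12.9
0.18 gap -13.8 a 14.7
0.2 gap -11.6 a 16.6
0.22 gap -9.3 a 18.3
0.24 gap -7.0 a 20.1
0.26 gap -4.6 a 21.8
0.28 gap -2.2 a 23.4
0.3 gap 0.2 a 25.0
0.32 gap 2.6 a 26.6
0.34 gap 5.1 a 28.1
0.36 gap 7.6 a 29.5
0.38 gap 10.2 a 30.9
0.4 gap 12.7 a 32.2
0.42 gap 15.3 a 33.5
0.44 gap 18.0 a 34.8
(array([-0.11, -3.32,  2.58]), array([-0.2,  0.1, -0.4]))
(array([-0.11, -3.32,  2.18]), array([-0.2,  0.1, -0.4]))
```

View pics/l7.png

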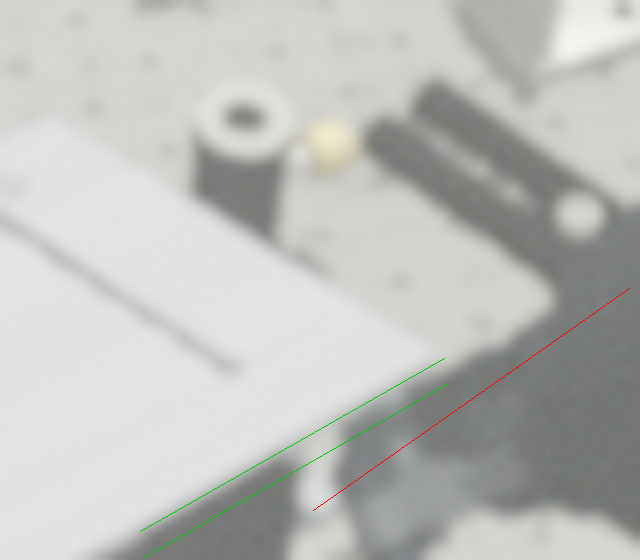

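Call:
servo_tool(linear=[[0,-0.1,0.1],[0,-0.15,0.1],[0,-0.15,0.1],[0,-0.15,0.1],[0,-0.15,0.1],[0,-0.15,0.1],[0,-0.15,0.1],[0,-0.15,0.1],[0,-0.15,0.1],[0,-0.15,0.1],[0,-0.15,0.1],[0,-0.1,0.1]], delta_rot=[[0,0,0],[0,0,0],[0,0,0],[0,0,0],[0,0,0],[0,0,0],[0,0,0],[0,0,0],[0,0,0],[0,0,0],[0,0,0],[0,0,0]], grip=[0,0,0,0,0,0,0,0,0,0,0,0])

```text
time: 11.23
position: [0.5218, -0.3242, 0.0649]
orientation: [2.026, 1.519, 0.553]
wrist_force: [0.9, -0.5, -1.6]
opening: -0.001
```

```bash
python3 look2.py 8 0.12,0.16 1.4; python3 - <<'E'
from plan import *
o=get_obs()
c=case(o["position"]);d=np.array([.643,-.766]);n=np.array([.766,.643])
top=np.array([c[0],c[2]])+.011*n+.011*d
for f in np.arange(.06,.25,.02):
  E=np.array([.06-.145*np.cos(f),.06+.145*np.sin(f)]); print(f.round(2),"gap",((E-top)@n*1000).round(1),"a",((top-E)@d*1000).round(1))
for a in(.022,.018):
  p,M=tgt(50,tcp((-.085,.060),50,a,.001,-.075)); print(delta(o,p,M@F))
E
```

```text
11.2333 [ 0.67  0.77 -0.17  2.43  3.26  0.72 -1.38] [-0.0832 -0.074   0.0649] F [ 0.88 -0.55 -1.61] th 50.2
0.06 gap -9.6 a 14.9
0.08 gap -7.6 a 17.0
0.1 gap -5.5 a 19.1
0.12 gap -3.4 a 21.1
0.14 gap -1.3 a 23.0
0.16 gap 0.9 a 25.0
0.18 gap 3.1 a 26.8
0.2 gap 5.3 a 28.7
0.22 gap 7.6 a 30.4
0.24 gap 10.0 a 32.2
(array([-0.11, -1.63,  1.36]), array([-0.2,  0.1, -0.4]))
(array([-0.11, -1.63,  0.96]), array([-0.2,  0.1, -0.4]))
```

View pics/l8.png

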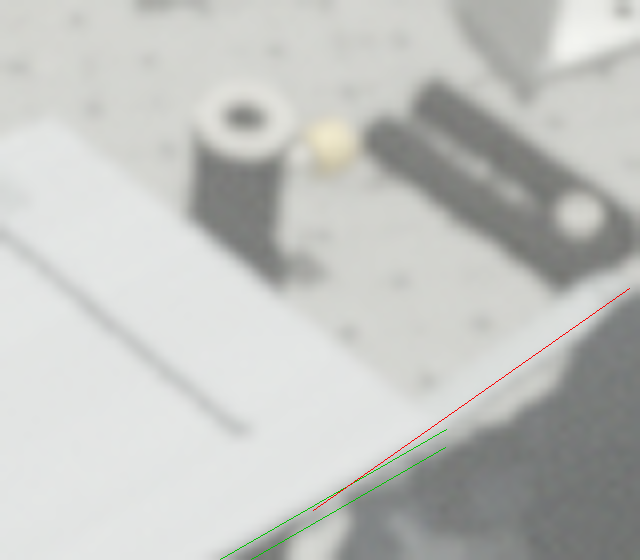

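Call:
servo_tool(linear=[[0,-0.1,0.1],[0,-0.1,0.1],[0,-0.15,0.1],[0,-0.15,0.1],[0,-0.15,0.1],[0,-0.15,0.1],[0,-0.15,0.1],[0,-0.15,0.1],[0,-0.15,0.1],[0,-0.15,0.1],[0,-0.1,0.1],[0,-0.1,0]], delta_rot=[[0,0,0],[0,0,0],[0,0,0],[0,0,0],[0,0,0],[0,0,0],[0,0,0],[0,0,0],[0,0,0],[0,0,0],[0,0,0],[0,0,0]], grip=[0,0,0,0,0,0,0,0,0,0,0,0])

```text
time: 12.33
position: [0.5169, -0.3227, 0.0463]
orientation: [2.026, 1.519, 0.553]
wrist_force: [0.3, -0.2, 0.3]
opening: 0.003
```

```bash
python3 look2.py 9 0.0,0.03 1.4; python3 - <<'E'
from plan import *
o=get_obs()
c=case(o["position"]);d=np.array([.643,-.766]);n=np.array([.766,.643])
top=np.array([c[0],c[2]])+.011*n+.011*d
for f in np.arange(-.06,.1,.02):
  E=np.array([.06-.145*np.cos(f),.06+.145*np.sin(f)]); print(f.round(2),"gap",((E-top)@n*1000).round(1),"a",((top-E)@d*1000).round(1))
print(top)
E
```

```text
12.3333 [ 0.67  0.81 -0.16  2.45  3.26  0.78 -1.37] [-0.0883 -0.0739  0.0463] F [ 0.34 -0.24  0.27] th 50.2
-0.06 gap -4.9 a 12.4
-0.04 gap -3.1 a 14.7
-0.02 gap -1.3 a 17.0
0.0 gap 0.5 a 19.2
0.02 gap 2.4 a 21.4
0.04 gap 4.3 a 23.6
0.06 gap 6.3 a 25.7
0.08 gap 8.3 a 27.8
[-0.07304588  0.04493236]
```

View pics/l9.png

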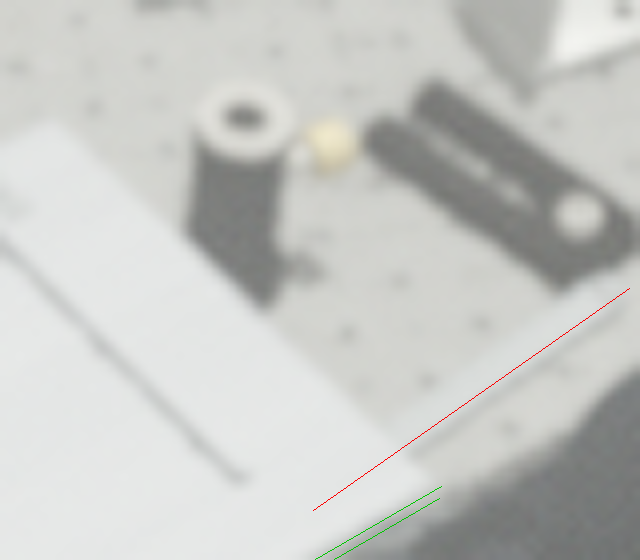

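Call:
servo_tool(linear=[[0,-0.1,0],[0,-0.1,0],[0,-0.1,0],[0,-0.1,0],[0,-0.1,0],[0,-0.1,0],[0,-0.1,0],[0,-0.1,0],[0,-0.1,0],[0,-0.1,0],[0,-0.1,0],[0,0,0]], delta_rot=[[0,0,0],[0,0,0],[0,0,0],[0,0,0],[0,0,0],[0,0,0],[0,0,0],[0,0,0],[0,0,0],[0,0,0],[0,0,0],[0,0,0]], grip=[0,0,0,0,0,0,0,0,0,0,0,0])

```text
time: 13.43
position: [0.5084, -0.3202, 0.0392]
orientation: [2.026, 1.519, 0.553]
wrist_force: [0.1, 0.4, 0.9]
opening: -0.0
```

```bash
python3 look2.py 10 0.0 1.4; python3 - <<'E'
from rig import *
import cv2
a=read_camera("scene")[:,:,::-1][140:340,180:400]; cv2.imwrite("pics/s10c.png",cv2.resize(a,None,fx=3.0,fy=3.0,interpolation=cv2.INTER_CUBIC))
E
```

```text
13.4333 [ 0.67  0.83 -0.16  2.46  3.26  0.82 -1.36] [-0.0971 -0.0738  0.0392] F [0.15 0.36 0.91] th 50.2
```

View pics/s10c.png

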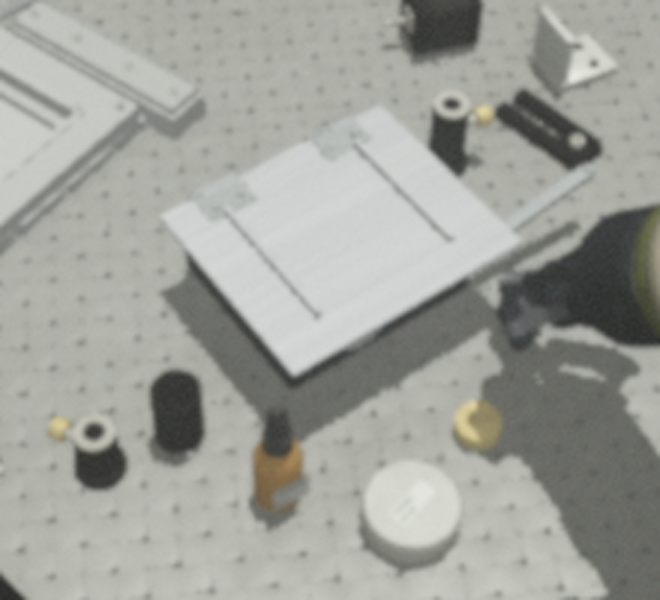

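View pics/l10.png

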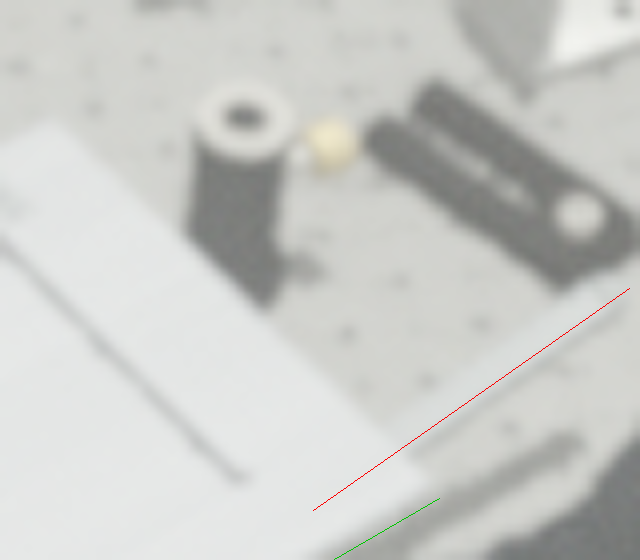

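Call:
servo_tool(linear=[[0,0,-0.3],[0,0,-0.5],[0,0,-0.6],[0,0,-0.6],[0,0,-0.6],[0,0,-0.6],[0,0,-0.6],[0,0,-0.5],[0,0,-0.3],[0,0,0],[0,0,0],[0,0,0]], delta_rot=[[0,0,0],[0,0,0],[0,0,0],[0,0,0],[0,0,0],[0,0,0],[0,0,0],[0,0,0],[0,0,0],[0,0,0],[0,0,0],[0,0,0]], grip=[0,0,0,0,0,0,0,0,0,0,0,0])

```text
time: 14.58
position: [0.4805, -0.3122, 0.0746]
orientation: [2.026, 1.519, 0.553]
wrist_force: [-0.1, 0.7, -0.7]
opening: -0.0
```

```bash
python3 - <<'E'
from plan import *
from rig import *
import cv2
o=get_obs();print(o["time"],o["joint_positions"].round(3),case(o["position"]).round(3),o["wrist_force"].round(2),o["qvel"].round(3))
s=read_camera("scene")[:,:,::-1];t=read_camera("top")[:,:,::-1]
cv2.imwrite("pics/s11.png",np.hstack([cv2.resize(s[140:340,180:400],None,fx=1.8,fy=2.0),cv2.resize(t[160:310,190:400],None,fx=1.9,fy=2.0)[:400]] if 0 else [cv2.resize(s[140:340,180:400],(396,360)),cv2.resize(t[160:360,190:410],(396,360))]))
for n,I in(("scene",s),("top",t)):
  a=cv2.imread(f"pics/{n}0.png"); d=cv2.absdiff(a,np.ascontiguousarray(I)).max(2)
  print(n)
q=np.r_[Q[:3],0]
I0=cv2.imread("pics/top0.png"); d=cv2.absdiff(I0,np.ascontiguousarray(t)).max(2)
for nm,(u,v) in dict(bottle=(227,258),tube=(224,221),lc=(246,296),knob=(285,293),postL=(199,211),postR=(374,218),fork=(407,240)).items(): print(nm,d[v-8:v+9,u-8:u+9].mean().round(1))
E
```

```text
14.5833 [ 0.7    0.752 -0.172  2.522  3.275  0.792 -1.367] [-0.126 -0.074  0.075] [-0.1   0.67 -0.71] [-0.002  0.003  0.001 -0.002 -0.001  0.001 -0.001]
scene
top
bottle 3.2
tube 3.7
lc 3.2
knob 4.0
postL 2.5
postR 4.4
fork 2.1
```

View pics/s11.png

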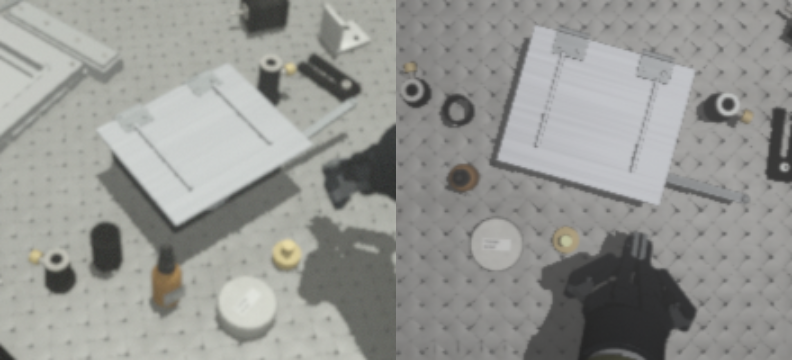

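The cover is shut with a level outline, the stay lies folded out to the right, the hand is clear, and the bystanders match the first picture. I'm handing in.

```bash
python3 -c "
from rig import *
print(finish_job())"
```

```text
the job is handed in; nothing more can be done
None
```

I finished the task and handed it in at about 14.7 s; the system reports no verdict. The closed fingers came in under the cover's front lip, slanting about 50° down. They pushed the stay out to the right and caught the cover at about 0.53 rad. I then lowered it on the fingers at roughly 0.1 to 0.25 rad/s until it was shut, moved the fingers down off the lip and drew the hand back.

**Last checks:**
- **Cover:** its outline in the pictures lies on the predicted shut line (0 rad) and did not change after the fingers left it.
- **Stay:** it lies folded out to the right of the enclosure.
- **Bystanders:** in the top view all of them match the first picture, with only small brightness differences.
- **Hand:** it stands clear of everything, and the wrist force is only noise, under 1 N. No reading at the end of any move passed about 2 N.

**Limits and problems:**
- **Contact on the cover:** I judged it from the pictures and geometry, because the wrist force was too noisy to show the cover's weight of about 1 N.
- **First approach:** it ran into the arm's wrist limits, so I took the wrist round to its other posture, which took a few extra seconds.

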